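Clear the T-slot and set out the roll tooling

ROBOT

A 7-joint arm with a two-finger parallel gripper is mounted at the origin on the work surface. World frame = base frame: x ahead of the robot, y to its left, z up, the work surface at z = 0. Lengths are in m, angles in rad, forces in N, time in s.
With the tool pointing down it reaches from about 0.425 to 0.925 m from the base axis. Payload 6.8 kg.
Tool frame: the origin (TCP) lies where the fingers leave the gripper's body, on its centre line; the fingertips stand 73 mm ahead of it and the grasp point (between the pads) lies 54 mm ahead of it; z points along the fingers, y is the line along which they close (so a half turn about z gives the same grasp; the last joint's range is limited). The gripper opens to 85 mm and grips with 20 to 120 N. Pads are 22 mm wide; open, the fingers measure 114 mm over their backs; the gripper's body (76 mm by 85 mm) begins 54 mm behind the grasp point. The pads swing forward as they close: fully open they stand 13 mm farther back than shut.
Start: joints at [1.136, 0.477, 0.022, 1.555, -0.011, 1.109, -0.083], TCP at [0.217, -0.639, 0.304] pointing down, gripper open.
Joint ranges: [-2.96, 2.96], [-0.34, 2.1], [-1.41, 1.46], [0.24, 2.44], [-1.37, 4.51], [0.17, 1.92], [-2.96, 2.96]. Speed limits (rad/s): [2.39, 2.39, 3.14, 3.14, 3.14, 3.14, 3.14].

INTERFACE

Orientations are given as a rotation vector (axis times angle).
In Python, from bench import r gives the robot as it stands.
- The arm moves only by the shell command python3 drive.py 'ROWS' [OPENING] [FORCE]. ROWS is 1 to 5 rows, one to a line, with the numbers parted by commas; each row has 6 numbers: dx, dy, dz in m, then a rotation vector rx, ry, rz in rad; each row is the pose to reach, as a shift and turn from the pose commanded when the command began, along the tool's axes at that moment; what a row does not reach only later rows make up. A row lasts 1/10 s, in which the tool goes at most 0.05 m and 0.15 rad, less where a joint would pass 70% of its speed; a pose out of reach is approached as far as the arm can. OPENING is the finger opening in m, set as the command begins (- or left out keeps the last). The fingers move at their own pace and stop on an object; FORCE is the grip in N (left out, the last holds). Time passes only in rows, so rows that do not move let the fingers close. It prints the time, the measured TCP pose, the force, the opening and the grip force at its end. Input that does not fit is refused with a message, and nothing moves.
- r.get_obs(): the state, without advancing time (a new reading comes with each control period).
- r.grab_frame(name): name is "scene" or "top" or "wrist"; returns (picture, depth): 384x512x3 uint8, blue, green, red; 384x512 float32, m along the optical axis (not along the pixel's ray), 0 where there is no reading.
- r.camera_info(name): a dict with "camera_matrix" (3x3 intrinsics, pixels), "k1" (the pictures are not rectified: a ray, as slopes to the right and down, at radius r is drawn at 1 + k1 r^2 times it, then the intrinsics apply), "R" (3x3) and "t" (3): a world point X has camera coordinates R X + t. Camera axes: x right, y down, z forward; pixel columns grow to the right and rows downward; lengths in m; the calibration is good to about 2 mm. A picture is of the moment at which its call begins: read the wrist's pose just before it. camera_info takes no time and is no camera call; for the wrist camera it gives the pose at the moment of the call.
- r.hand_in(): hands the job in; it is judged then, once.
The state is a dict: "clock": time; "joints": joint angles; "qvel": joint speeds; "tau": joint torques, N m; "tcp_pos": TCP position; "orientation": TCP orientation; "contact_force": force on the tool from outside, world axes, zero at the start; "moment": the same for the moment, N m; "grip_width": finger opening in m; "gripper_force": force on a finger pad.
Only numpy, scipy, OpenCV 4.12 (cv2) and the standard library are available. Lean on these libraries where they do the work, as an engineer would, in place of code of your own. Each camera call takes 0.05 s, during which the arm holds its last target. There are 200 camera calls.

TASK

First, before setting anything on the slotted plate, use the scraper to push the lodged scrap along the slot and out of its open end into the scrap pan, and bring the scraper back to the closed end of the slot. Then stand the big roll over the slot directly in front of the square stop block, stand the small roll over the slot directly in front of the round stud, and set the vee block over the slot midway between the two rolls with its groove running along the slot. Lay the flat collar centred on top of the big roll, and leave everything upright and let go.

Things in the scene. Friction and masses are not known exactly. Their poses are not given: they have to be found in the camera images.
- plate: Fixed grey plate 175 (x) x 320 (y) x 40 mm high. Origin: underside, on the slot's midline, halfway along it; plate spans x -70 to +105 mm. T-slot along y: mouth 18 mm wide and 10 mm deep, then undercut 30 mm wide, floor 18 mm above the bench; open at the -y end (y = -160 mm), closed at y = +148 mm. Screw heads at the corners are flush.
- stop_block: Fixed square steel block 24 x 24 x 26 mm standing on the plate's top (40 mm up), 85 mm behind (plate +x) the slot's midline, at plate y = +50 or -100 mm (it swaps places with the round stud). Origin: centre of its underside; axes parallel to the plate's.
- round_stud: Fixed round steel stud, 24 mm diameter, 26 mm high, on the plate's rear strip, centre 85 mm behind the slot's midline. Origin: centre of its underside; axes parallel to the plate's.
- pan: Fixed shallow sheet-metal scrap pan, inside 90 (x) x 80 (y) mm, walls 14 mm high, floor 3 mm, no wall on the +y side, which butts on the plate's open slot end. Origin: centre of its floor's underside; axes parallel to the plate's.
- scraper: Loose slot scraper, about 0.25 kg, standing in the slot near its closed end (plate y +120 to +134 mm). Origin: underside centre of its steel tongue, 12 (x) x 24 (y) mm, in the slot, 21 mm above the bench; shoe 40 x 32 mm (z 19 to 29 mm) slides on the plate; upright wooden grip 22 x 22 mm (z 29 to 75 mm). Slides freely when pushed by the grip; the tongue may pass out of the open end.
- scrap: Loose rusty lump of steel scrap, 14 (x) x 22 (y) x 17 mm high, 30 g, lying in the slot between scraper and open end. It slides with little force and tips off the open end into the pan. Never touch it with the fingers. Origin: its middle, 6 mm above its underside, so 24 mm above the bench while in the slot.
- big_roll: Loose steel roll: plain ring, outside diameter 62 mm, bore 24 mm, height 36 mm, 0.7 kg (may vary), on the bench in front of the plate. Origin: centre of its underside.
- small_roll: Loose steel roll: plain ring, outside diameter 44 mm, bore 20 mm, height 44 mm, 0.4 kg, on the bench in front of the plate. Origin: centre of its underside.
- collar: Loose flat steel collar: outside diameter 54 mm, bore 34 mm, height 12 mm, 0.13 kg, on the bench in front of the plate. Origin: centre of its underside.
- vee_block: Loose steel vee block 36 x 36 mm, 30 mm high, 0.24 kg, with a V groove in its top running along its own y; grip it across the two plain sides (its x, 36 mm). On the bench in front of the plate. Origin: centre of its underside.

How it is judged:
On the way:
1. the scrap lies in the pan and the scraper is back at the closed end, with rolls, vee block and collar not yet on the plate (x of scrap in the frame of pan between -0.045 and 0.045 m and y of scrap in the frame of pan between -0.042 and 0.04 m and height (world z) of scrap below 0.02 m and y of scraper in the frame of plate above 0.112 m and x of scraper in the frame of plate between -0.008 and 0.008 m and z of scraper in the frame of plate below 0.026 m and angle between scraper's own z axis and vertical below 0.12 rad and height (world z) of each of big_roll, small_roll, vee_block, collar below 0.03 m), for 0.2 s.
At the end, for the whole second after the job is handed in: Scrap in pan; scraper upright in slot past y=112 mm; rolls and vee block upright within 10 mm of slot midline, each roll within 12 mm of level with its block or stud; vee 55-92 mm from each roll, groove within 0.2 rad of slot; collar flat, within 8 mm of big roll's centre; all at rest (x of scrap in the frame of pan between -0.045 and 0.045 m and y of scrap in the frame of pan between -0.042 and 0.04 m and height (world z) of scrap below 0.02 m and y of scraper in the frame of plate above 0.112 m and x of scraper in the frame of plate between -0.008 and 0.008 m and z of scraper in the frame of plate below 0.026 m and angle between each of scraper, big_roll, small_roll, vee_block, collar's own z axis and vertical below 0.12 rad and x of big_roll in the frame of plate between -0.01 and 0.01 m and z of big_roll in the frame of plate between 0.036 and 0.044 m and y of big_roll in the frame of stop_block between -0.012 and 0.012 m and x of small_roll in the frame of plate between -0.01 and 0.01 m and z of small_roll in the frame of plate between 0.036 and 0.044 m and y of small_roll in the frame of round_stud between -0.012 and 0.012 m and x of vee_block in the frame of plate between -0.01 and 0.01 m and z of vee_block in the frame of plate between 0.036 and 0.044 m and angle between the y axis of vee_block and the y axis of plate, either way round below 0.2 rad and horizontal distance between vee_block and big_roll between 0.055 and 0.092 m and horizontal distance between vee_block and small_roll between 0.055 and 0.092 m and horizontal distance between collar and big_roll below 0.008 m and z of collar in the frame of big_roll between 0.032 and 0.04 m and linear speed of each of big_roll, small_roll, vee_block, collar, scraper, scrap below 0.02 m/s); the robot touches nothing.
It fails at once if the fingers touch the scrap (contact force between the fingers and scrap above 1 N).
It also fails if it takes over 125 s, if anything falls off the work surface, if the arm or the gripper's body presses on something with over 40 N, if the wrist force passes 120 N, or if a joint passes its speed limit or range.

## Working session

There is one attempt and no reset: what is moved stays moved. The work goes in short steps, Python scripts to look and compute and a shell command to move; the robot and the scene stay as the last step left them, time stands still between calls to the robot, and variables do not carry over. Pictures are saved under pics/ and viewed, at most 14 in all, crops included, and the job is handed in when it is done.

```bash
ls; mkdir -p pics
python3 - <<'E'
from bench import r
import cv2,numpy as np
o=r.get_obs();print(o['clock'],o['tcp_pos'],o['orientation'],o['grip_width'])
for n in("scene","top"):
    p,d=r.grab_frame(n);cv2.imwrite(f"pics/{n}0.png",p);np.savez(f"pics/{n}0.npz",p=p,d=d);c=r.camera_info(n);print(n,c)
E
```

```text
bench.py
drive.py
pics
0.0 [ 0.21652742 -0.63883929  0.30290426] [-3.09795988e+00 -5.10824472e-01  6.83328979e-04] 0.08466548050620305
scene {'camera_matrix': array([[410.67696467,   0.        , 260.42400174],
       [  0.        , 410.67696467, 198.298955  ],
       [  0.        ,   0.        ,   1.        ]]), 'k1': 0.04955117542094246, 'R': array([[-0.67980522,  0.73336404,  0.0064845 ],
       [ 0.59966593,  0.56091807, -0.57076413],
       [-0.42221516, -0.38411989, -0.82108846]]), 't': array([ 0.36721627, -0.2922579 ,  1.15860925])}
top {'camera_matrix': array([[440.27470823,   0.        , 259.27721032],
       [  0.        , 440.27470823, 194.54850076],
       [  0.        ,   0.        ,   1.        ]]), 'k1': -0.14264586058014525, 'R': array([[-0.01509386, -0.99988174, -0.00294604],
       [-0.99362312,  0.0153285 , -0.11170556],
       [ 0.11173751,  0.00124118, -0.99373698]]), 't': array([-0.00402852,  0.56223282,  0.95156016])}
```
View pics/top0.png

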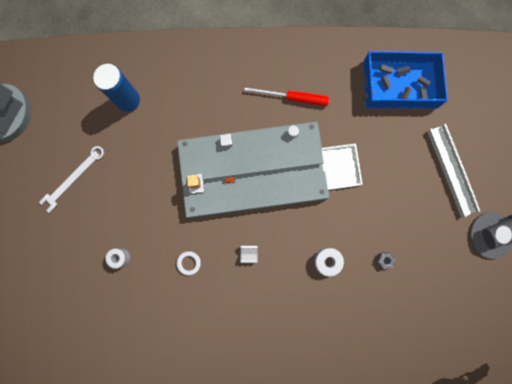

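View pics/scene0.png

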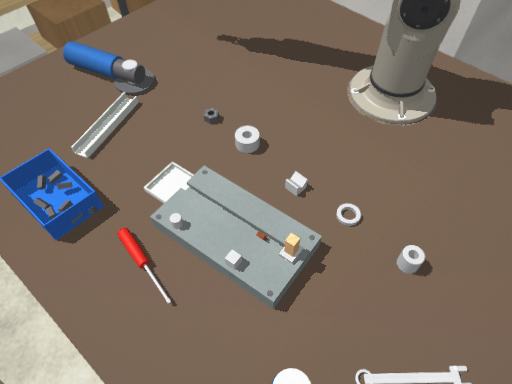

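The top view shows the scraper (195,183), scrap (230,180), square stop (226,141), stud (293,131) and pan (342,167). In front of the plate are the small roll (117,258), collar (188,263), vee block (249,254) and big roll (329,262).

Create h.py:
```python
import numpy as np, cv2
from bench import r
def slopes(c,uv):
    K=c['camera_matrix']; s=(np.asarray(uv,float)-K[:2,2])/K[0,0]; q=s.copy()
    for _ in range(20): q=s/(1+c['k1']*(q**2).sum(-1,keepdims=True))
    return q
def onplane(c,uv,z):
    q=slopes(c,uv); d=np.concatenate([q,np.ones(q.shape[:-1]+(1,))],-1)@c['R']; o=-c['R'].T@c['t']
    return o+d*((z-o[2])/d[...,2])[...,None]
def cloud(c,d):
    v,u=np.indices(d.shape); q=slopes(c,np.stack([u,v],-1))
    P=np.concatenate([q,np.ones(q.shape[:2]+(1,))],-1)*d[...,None]
    return (P-c['t'])@c['R']
```

```bash
cat > m.py <<'E'
from h import *
import sys
for n in ("top","scene"):
    f=np.load(f"pics/{n}0.npz");p,d=f['p'],f['d'];c=r.camera_info(n);W=cloud(c,d);z=W[...,2]
    reg=(W[...,0]>.3)&(W[...,0]<.85)&(abs(W[...,1])<.5)&(d>0)
    print(n,"bench z",np.median(z[reg&(z<.02)]))
    m=(reg&(abs(z-.04)<.006)).astype(np.uint8)
    k,l,s,ce=cv2.connectedComponentsWithStats(m); i=1+np.argmax(s[1:,4])
    cs,_=cv2.findContours((l==i).astype(np.uint8),0,2); cc=max(cs,key=cv2.contourArea)[:,0]
    print("plate",cv2.minAreaRect(onplane(c,cc,.04)[:,:2].astype(np.float32)*1000))
    hs=cv2.cvtColor(p,cv2.COLOR_BGR2HSV)
    k,l,s,ce=cv2.connectedComponentsWithStats((reg&(z>.006)&(z<.2)).astype(np.uint8))
    for i in range(1,k):
        if s[i,4]>60:
            q=l==i; zt=np.percentile(z[q],90); t=q&(abs(z-zt)<.005)
            v,u=np.nonzero(t); A=onplane(c,np.stack([u,v],-1),zt)[:,:2]
            print(ce[i].round(),s[i,4],"ztop",zt.round(4),"rect",np.round(cv2.minAreaRect((A*1000).astype(np.float32))[0],1),np.round(cv2.minAreaRect((A*1000).astype(np.float32))[1:][0],1),cv2.minAreaRect((A*1000).astype(np.float32))[2],'mean',(A.mean(0)*1000).round(1))
    q=reg&(z>.05)&(z<.1)
    k,l,s,ce=cv2.connectedComponentsWithStats(q.astype(np.uint8))
    for i in range(1,k):
        if s[i,4]>15:
            g=l==i; zt=np.percentile(z[g],90);t=g&(abs(z-zt)<.005);v,u=np.nonzero(t);A=onplane(c,np.stack([u,v],-1),zt)*1000
            print("hi",ce[i].round(),s[i,4],zt.round(4),A.mean(0).round(1))
E
python3 m.py
```

```text
top bench z -0.0004950232236800774
plate ((620.5934448242188, 1.80047607421875), (176.52561950683594, 321.4234924316406), 6.921694755554199)
[116.  87.] 1337 ztop 0.1602 rect [798.4 299.4] [56.6 52.6] 44.986454010009766 mean [798.5 299.7]
[408.  94.] 1476 ztop 0.0586 rect [ 808.9 -358.7] [ 81.7 182. ] 0.11146508157253265 mean [ 788.8 -358.3]
[386.  82.] 92 ztop 0.0217 rect [ 828.3 -319. ] [28.1 16.2] 30.152774810791016 mean [ 829.8 -317.8]
[300.  97.] 574 ztop 0.0254 rect [ 789.1 -128.3] [97.2 21.1] 81.32028198242188 mean [ 789.1 -129.4]
[254. 169.] 11406 ztop 0.042 rect [620.4   1.8] [175.9 320.8] 6.92169713973999 mean [619.5   1. ]
[455. 153.] 265 ztop 0.0216 rect [ 652.8 -476.4] [151.2   8. ] 18.762802124023438 mean [ 654.8 -476.3]
[447. 172.] 385 ztop 0.0221 rect [ 609.1 -452.7] [218.4   7.2] 18.769800186157227 mean [ 610.8 -452.4]
[ 89. 160.] 166 ztop 0.0093 rect [648.8 392.5] [28.5 91.9] 44.65385437011719 mean [651.8 388.9]
[ 57. 193.] 178 ztop 0.0091 rect [575.7 459.5] [36.  98.8] 36.833621978759766 mean [576.1 465.1]
[249. 254.] 283 ztop 0.0297 rect [430.5  13.2] [33.2 35.2] 
[... 1681 characters left out ...]
94 mean [ 803.9 -362.5]
[348. 214.] 273 ztop 0.0133 rect [415.8 151.2] [53.8 50.7] 36.72888946533203 mean [415.6 150.5]
[138. 255.] 671 ztop 0.0259 rect [ 793.3 -128. ] [99.4 20.5] 79.96351623535156 mean [ 793.2 -127.6]
[411. 258.] 540 ztop 0.0455 rect [427.7 308.6] [41.9 42.8] 43.290504455566406 mean [427.7 308.6]
[413. 377.] 1035 ztop 0.0095 rect [613.6 427.9] [ 28.5 198.8] 46.232295989990234 mean [612.3 429.9]
[290. 377.] 446 ztop 0.1616 rect [788.4 286.7] [19.5 50.2] 43.068180084228516 mean [789.7 288. ]
hi [ 61. 178.] 494 0.0606 [ 797.2 -358.    60.6]
hi [176. 220.] 134 0.0672 [701.1 -88.   67.2]
hi [291. 246.] 322 0.0967 [590.2 128.1  96.7]
hi [233. 258.] 191 0.0672 [683.6  60.   67.2]
```

```bash
cat >> h.py <<'E'
from scipy.spatial.transform import Rotation as Ro
TH=.1204; O=np.array([.6041,-.0003])
def pl(x,y): c,s=np.cos(TH),np.sin(TH); return O+[c*x-s*y,s*x+c*y]
def go(xy,z,yaw=TH):
    "print shift and turn in tool axes to put TCP at xy,z, tool x at yaw, tool down"
    o=r.get_obs(); R=Ro.from_rotvec(o['orientation'])
    T=Ro.from_matrix(np.array([[np.cos(yaw),np.sin(yaw),0],[np.sin(yaw),-np.cos(yaw),0],[0,0,-1]]))
    print(o['clock'],np.round(R.inv().apply(np.r_[xy,z]-o['tcp_pos']),4),np.round((R.inv()*T).as_rotvec(),4),"grip",o['grip_width'],"F",np.round(o['contact_force'],1))
E
python3 - <<'E'
from h import *
a=cv2.imread("pics/top0.png")[235:275,225:275];b=cv2.imread("pics/scene0.png")[165:205,270:320]
cv2.imwrite("pics/vee.png",np.hstack([cv2.resize(i,None,fx=8,fy=8,interpolation=2) for i in(a,b)]))
go(pl(0,.129),.22)
E
```

```text
0.1 [ 0.5985 -0.6065  0.0839] [-0.0016  0.0003  0.2064] grip 0.08523710381544394 F [-0.2 -0.4  0.2]
```

View pics/vee.png

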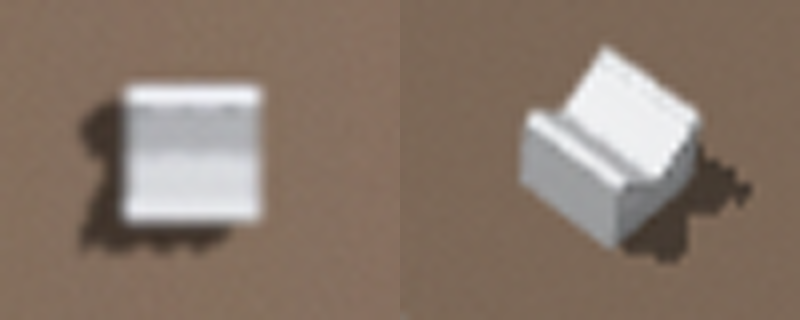

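The groove runs along world y, so the vee block's yaw is about 0. Next I move above the scraper.

```bash
python3 drive.py '0.035,-0.035,0,0,0,0.1
0.07,-0.07,0,0,0,0.2064
0.105,-0.105,0,0,0,0.2064
0.14,-0.14,0,0,0,0.2064
0.175,-0.177,0,0,0,0.2064' 0.06 40; python3 -c "
from h import *
go(pl(0,.129),.22)"
```

```text
clock: 0.6
tcp_pos: [0.3258, -0.4143, 0.3036]
orientation: [-3.136, -0.189, 0.0]
contact_force: [1.6, -0.1, 0.6]
grip_width: 0.0597
gripper_force: 0.0
0.6 [ 0.3261 -0.5065  0.0837] [-0.0003  0.0002 -0.    ] grip 0.05969795127524596 F [ 1.6 -0.1  0.6]
```

```bash
python3 drive.py '0.026,-0.041,0,0,0,0
0.052,-0.082,0,0,0,0
0.078,-0.123,0,0,0,0
0.104,-0.164,0,0,0,0
0.13,-0.205,0,0,0,0' >/dev/null; python3 drive.py '0.026,-0.041,0,0,0,0
0.052,-0.082,0,0,0,0
0.078,-0.123,0,0,0,0
0.104,-0.164,0,0,0,0
0.13,-0.205,0,0,0,0' >/dev/null;python3 drive.py '0.026,-0.041,0.02,0,0,0
0.05,-0.07,0.05,0,0,0
0.05,-0.08,0.08,0,0,0
0.05,-0.08,0.08,0,0,0
0.05,-0.08,0.08,0,0,0'; python3 -c "
from h import *
go(pl(0,.129),.132)"
```

```text
clock: 2.1
tcp_pos: [0.5738, 0.1065, 0.2237]
orientation: [3.135, 0.189, -0.003]
contact_force: [0.3, -0.4, 0.6]
grip_width: 0.0602
gripper_force: 0.0
2.1 [ 0.0175 -0.0194  0.0917] [ 0.0008  0.0019 -0.0002] grip 0.060159322718355626 F [ 0.3 -0.4  0.6]
```

```bash
python3 drive.py '0.0175,-0.0194,0.015,0,0,0
0.0175,-0.0194,0.04,0,0,0
0.0175,-0.0194,0.065,0,0,0
0.0175,-0.0194,0.091,0,0,0
0.0175,-0.0194,0.091,0,0,0'
python3 - <<'E'
from h import *
go(pl(0,.129),.132)
c=r.camera_info("wrist");p,d=r.grab_frame("wrist");cv2.imwrite("pics/w1.png",p)
E
```

```text
clock: 2.6
tcp_pos: [0.5884, 0.1262, 0.1319]
orientation: [3.134, 0.185, -0.005]
contact_force: [-0.4, 0.4, -0.0]
grip_width: 0.0599
gripper_force: 0.0
2.6 [ 0.0004 -0.0015 -0.0001] [ 0.0018  0.0032 -0.0025] grip 0.05992850561307455 F [-0.4  0.4 -0. ]
```

View pics/w1.png

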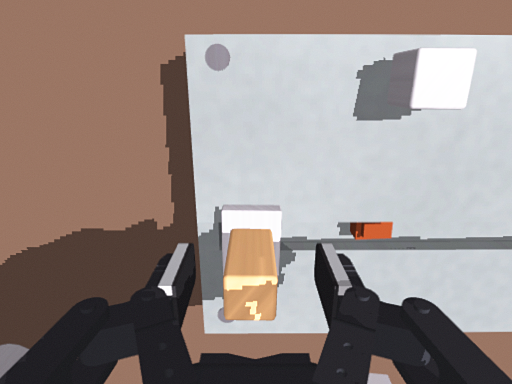

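The grip (250,275) is centred between the fingers, and the scrap is at (370,230). I close on it.

```bash
python3 drive.py '0,0,0,0,0,0
0,0,0,0,0,0
0,0,0,0,0,0
0,0,0,0,0,0
0,0,0,0,0,0' 0.0 40; python3 -c "
from h import *
go(pl(0,-.158),.132)"
```

```text
clock: 3.15
tcp_pos: [0.5902, 0.1287, 0.1348]
orientation: [3.136, 0.188, 0.004]
contact_force: [-1.3, -1.3, 8.8]
grip_width: 0.0215
gripper_force: 39.8
3.15 [-0.0016  0.2877  0.0029] [ 0.0002 -0.0028 -0.0003] grip 0.021504679487729283 F [-1.3 -1.3  8.8]
```

```bash
python3 drive.py '0,0.02,-0.002,0,0,0
0,0.05,-0.002,0,0,0
0,0.08,-0.002,0,0,0
0,0.11,-0.002,0,0,0
0,0.14,-0.002,0,0,0'; python3 -c "
from h import *
go(pl(0,-.158),.132)"
```

```text
clock: 3.65
tcp_pos: [0.6059, -0.0113, 0.1352]
orientation: [-3.136, -0.189, -0.0]
contact_force: [0.5, -0.2, -2.2]
grip_width: 0.0215
gripper_force: 39.6
3.65 [-0.0006  0.1468  0.0032] [-0.     -0.0001  0.0003] grip 0.021452873445773357 F [ 0.5 -0.2 -2.2]
```

```bash
python3 drive.py '-0.0005,0.03,0,0,0,0
-0.0005,0.06,0,0,0,0
-0.0005,0.09,0,0,0,0
-0.0005,0.12,0,0,0,0
-0.0005,0.145,0,0,0,0'; python3 drive.py '0,0,0,0,0,0
0,0,0,0,0,0'
python3 - <<'E'
from h import *
go(pl(0,-.158),.132)
a,_=r.grab_frame("top");b,_=r.grab_frame("scene")
cv2.imwrite("pics/s1.png",np.hstack([cv2.resize(a[110:220,280:390],None,fx=3.5,fy=3.5),cv2.resize(b[140:250,130:240],None,fx=3.5,fy=3.5)]))
E
```

```text
clock: 4.15
tcp_pos: [0.6227, -0.1564, 0.1351]
orientation: [3.135, 0.187, -0.0]
contact_force: [-0.9, 1.3, -3.1]
grip_width: 0.0214
gripper_force: 39.6
clock: 4.35
tcp_pos: [0.6227, -0.1548, 0.135]
orientation: [-3.136, -0.186, 0.0]
contact_force: [-0.9, 0.4, -2.2]
grip_width: 0.0215
gripper_force: 39.8
4.35 [0.0001 0.0023 0.003 ] [-0.0001  0.0001 -0.0016] grip 0.021479759958077754 F [-0.9  0.4 -2.2]
```

View pics/s1.png

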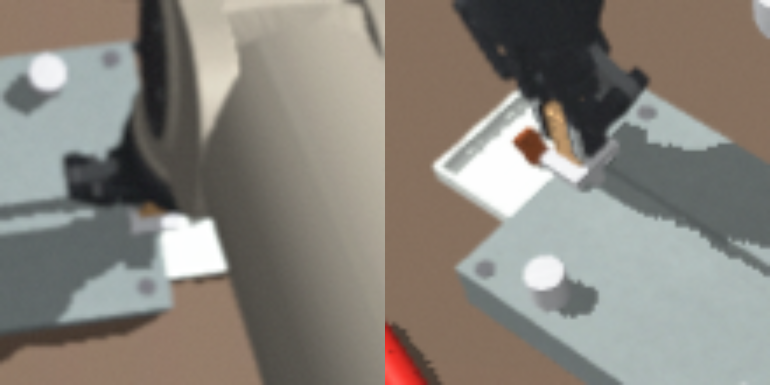

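The scrap (525,145 in the right crop) is out in the pan, so I bring the scraper back.

```bash
python3 drive.py '0,-0.03,0,0,0,0
0,-0.06,0,0,0,0
0,-0.09,0,0,0,0
0,-0.12,0,0,0,0
0,-0.15,0,0,0,0'>/dev/null; python3 drive.py '0.0005,-0.03,0,0,0,0
0.0005,-0.06,0,0,0,0
0.0005,-0.09,0,0,0,0
0.0005,-0.12,0,0,0,0
0.0005,-0.134,0,0,0,0'
python3 - <<'E'
from h import *
go(pl(0,.128),.132)
c=r.camera_info("top");p,d=r.grab_frame("top")
h=cv2.cvtColor(p,cv2.COLOR_BGR2HSV);print(p[140:200,322:362].reshape(-1,3).min(0))
m=((p[...,2].astype(int)-p[...,0]>70)&(np.indices(d.shape)[1]>320)&(np.indices(d.shape)[1]<365)&(np.indices(d.shape)[0]>130)&(np.indices(d.shape)[0]<200))
v,u=np.nonzero(m);print(m.sum());W=cloud(c,d)[m];print(W.mean(0),W.max(0)); 
w=W.mean(0)[:2]-pl(0,-.2);print("in pan", w@[np.cos(TH),np.sin(TH)],w@[-np.sin(TH),np.cos(TH)])
E
```

```text
clock: 5.45
tcp_pos: [0.5879, 0.1331, 0.1352]
orientation: [-3.133, -0.199, 0.0]
contact_force: [0.1, -0.3, -1.7]
grip_width: 0.0211
gripper_force: 39.9
5.45 [0.     0.0064 0.0032] [-0.0026 -0.0001  0.0064] grip 0.02109235620606611 F [ 0.1 -0.3 -1.7]
[20 55 75]
34
[ 0.61962546 -0.19950427  0.04782875] [ 0.62906955 -0.01382729  1.00839318]
in pan -0.008513224644856524 0.0003730831424119685
```

```bash
python3 drive.py '0,0,0,0,0,0
0,0,0,0,0,0
0,0,0,0,0,0
0,0,-0.04,0,0,0
0,0,-0.09,0,0,0' 0.06
python3 - <<'E'
from h import *
go([.412,-.163],.22)
go([.412,-.163],.1)
c=r.camera_info("top");p,d=r.grab_frame("top");I=np.indices(d.shape)
m=((p[...,2].astype(int)-p[...,0]>70)&(I[1]>328)&(I[1]<362)&(I[0]>140)&(I[0]<195)).astype(np.uint8)
k,l,s,ce=cv2.connectedComponentsWithStats(m);i=1+np.argmax(s[1:,4]);w=onplane(c,ce[i],.012)
q=w[:2]-pl(0,-.2);print(s[i],w,"pan",q@[np.cos(TH),np.sin(TH)],q@[-np.sin(TH),np.cos(TH)],np.median(cloud(c,d)[l==i][:,2]))
E
```

```text
clock: 6.0
tcp_pos: [0.5882, 0.1255, 0.2237]
orientation: [3.135, 0.186, -0.009]
contact_force: [0.9, -0.2, 0.4]
grip_width: 0.0597
gripper_force: 0.0
6.0 [-0.209   0.2657  0.0051] [ 0.001   0.0055 -0.0022] grip 0.05973906462819163 F [ 0.9 -0.2  0.4]
6.0 [-0.2083  0.2656  0.1251] [ 0.001   0.0055 -0.0022] grip 0.05973906462819163 F [ 0.9 -0.2  0.4]
[339 165   9   5  33] [ 0.625941   -0.20637592  0.012     ] pan -0.0030687573432538954 -0.007207372378072733 0.018772954635435355
```

```bash
python3 drive.py '-0.03,0.038,0,0,0,0
-0.06,0.076,0,0,0,0
-0.09,0.114,0,0,0,0
-0.12,0.152,0,0,0,0
-0.15,0.19,0,0,0,0' 0.085 60 >/dev/null;  python3 drive.py '-0.03,0.038,0,0,0,0
-0.059,0.076,0,0,0,0
-0.059,0.076,0.04,0,0,0
-0.059,0.076,0.06,0,0,0
-0.059,0.076,0.06,0,0,0'; python3 -c "
from h import *
go([.412,-.1633],.081)"
```

```text
clock: 7.05
tcp_pos: [0.4117, -0.1624, 0.163]
orientation: [-3.135, -0.185, 0.007]
contact_force: [-1.1, 0.4, -0.4]
grip_width: 0.085
gripper_force: 0.0
7.05 [0.0005 0.001  0.082 ] [-0.0016  0.0041 -0.0028] grip 0.08502641680729513 F [-1.1  0.4 -0.4]
```

```bash
python3 drive.py '0.0005,0.001,0.03,0,0,0
0.0005,0.001,0.06,0,0,0
0.0005,0.001,0.082,0,0,0
0.0005,0.001,0.082,0,0,0' >/dev/null; python3 drive.py '0,0,0,0,0,0
0,0,0,0,0,0
0,0,0,0,0,0
0,0,0,0,0,0' 0.0 60;  python3 -c "
from h import *
go([.412,-.1633],.081)"
```

```text
clock: 7.85
tcp_pos: [0.4157, -0.1632, 0.0852]
orientation: [3.134, 0.189, 0.005]
contact_force: [-1.7, -0.6, 9.2]
grip_width: 0.0595
gripper_force: 62.1
7.85 [-0.0037 -0.0004  0.0041] [ 0.0023 -0.0032  0.    ] grip 0.05952063715038754 F [-1.7 -0.6  9.2]
```

```bash
python3 drive.py '0,0,-0.03,0,0,0
0,0,-0.06,0,0,0
0,0,-0.1,0,0,0
0,0,-0.1,0,0,0
0,0,-0.1,0,0,0'
python3 - <<'E'
from h import *
go(pl(0,.05),.125);o=r.get_obs();print(o['tcp_pos'])
p,d=r.grab_frame("wrist");cv2.imwrite("pics/w2.png",p)
E
```

```text
clock: 8.35
tcp_pos: [0.4143, -0.1626, 0.1838]
orientation: [3.135, 0.188, 0.003]
contact_force: [-0.2, 0.5, -7.8]
grip_width: 0.059
gripper_force: 71.7
8.35 [ 0.2077 -0.1885  0.0589] [ 0.0013 -0.0019 -0.0005] grip 0.059049327609662555 F [-0.2  0.5 -7.8]
[ 0.41427274 -0.16262275  0.18376699]
```

View pics/w2.png

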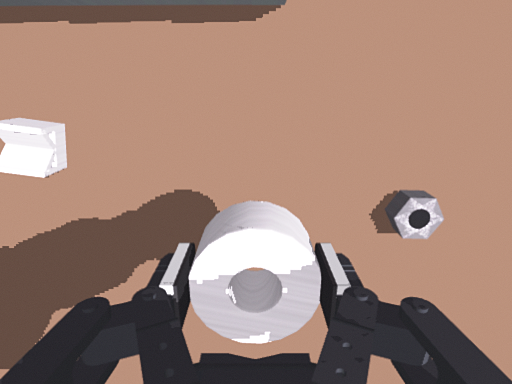

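The roll is held upright, with its bore centre near (256,285). I work out its offset from the TCP.

Run:
```python
from h import *
c=r.camera_info("wrist");o=r.get_obs();R=Ro.from_rotvec(o['orientation'])
p,d=r.grab_frame("wrist");W=cloud(c,d);T=R.inv().apply((W-o['tcp_pos']).reshape(-1,3)).reshape(W.shape)
print("tool pts top face near",T[320,256].round(4),T[285,210].round(4),T[285,300].round(4),T[256,256].round(4))
q=(abs(T[...,1])<.035)&(T[...,2]>.02)&(T[...,2]<.09)&(abs(T[...,0])<.05)&(p.min(-1)>90)
z0=np.percentile(T[q][:,2],[5,20,50]);print(z0,q.sum())
t=(q&(abs(T[...,2]-T[320,256,2])<.003)).astype(np.uint8)
pts=T[t>0][:,:2].astype(np.float32);print(cv2.minEnclosingCircle(pts), pts.min(0),pts.max(0))
# lower edge
print(R.apply([0,0,1]))
```

```text
tool pts top face near [-0.022  -0.0011  0.0489] [-0.0031 -0.0219  0.0496] [-0.0019  0.0185  0.048 ] [ 0.0125 -0.0011  0.0485]
[0.04754251 0.04831587 0.04900663] 15763
((-0.00019515807798597962, -0.00018437192193232477), 0.03663094341754913) [-0.03631819 -0.03493815] [0.0259501  0.03473691]
[-8.10543730e-04 -1.41615060e-04 -9.99999661e-01]
```

```bash
python3 drive.py '0.03,-0.027,0,0,0,0
0.06,-0.054,0,0,0,0
0.09,-0.081,0,0,0,0
0.12,-0.108,0,0,0,0
0.15,-0.135,0,0,0,0' >/dev/null; python3 drive.py '0.03,-0.027,0,0,0,0
0.062,-0.053,0,0,0,0
0.062,-0.053,0.02,0,0,0
0.062,-0.053,0.03,0,0,0
0.062,-0.053,0.03,0,0,0'
python3 - <<'E'
from h import *
go(pl(0.005,.05),.125)
c=r.camera_info("wrist");o=r.get_obs();R=Ro.from_rotvec(o['orientation'])
p,d=r.grab_frame("wrist");W=cloud(c,d);T=R.inv().apply((W-o['tcp_pos']).reshape(-1,3)).reshape(W.shape)
q=(abs(T[...,1])<.025)&(abs(T[...,2]-.0487)<.004)&(abs(T[...,0])<.05);print(T[q][:,0].min(),T[q][:,0].max(),T[q][:,2].mean())
E
```

```text
clock: 9.45
tcp_pos: [0.5995, 0.0487, 0.149]
orientation: [3.135, 0.189, -0.013]
contact_force: [-1.4, -0.4, -7.4]
grip_width: 0.0589
gripper_force: 71.5
9.45 [ 0.0039 -0.0008  0.0239] [ 0.0008  0.0083 -0.0001] grip 0.05893291065600653 F [-1.4 -0.4 -7.4]
-0.03639878231133474 0.02600498472605243 0.048956140744731556
```

```bash
python3 drive.py '0.0039,-0.0008,0.01,0,0,0
0.0039,-0.0008,0.02,0,0,0
0.0039,-0.0008,0.0245,0,0,0
0.0039,-0.0008,0.0245,0,0,0'; python3 -c "
from h import *
go(pl(0.005,.05),.125)"
```

```text
clock: 9.9
tcp_pos: [0.6053, 0.0506, 0.1274]
orientation: [3.136, 0.188, -0.003]
contact_force: [-0.0, -0.6, -7.9]
grip_width: 0.059
gripper_force: 71.6
9.9 [-0.0023  0.0004  0.0024] [ 0.0001  0.002  -0.0003] grip 0.058976500890592434 F [-0.  -0.6 -7.9]
```

```bash
python3 drive.py '-0.002,0,0.0015,0,0,0
-0.002,0,0.003,0,0,0
-0.002,0,0.003,0,0,0'; python3 -c "
from h import *
go(pl(0.005,.05),.125)"
```

```text
clock: 10.2
tcp_pos: [0.604, 0.0507, 0.1256]
orientation: [3.136, 0.189, 0.0]
contact_force: [-0.0, 0.3, -6.2]
grip_width: 0.0593
gripper_force: 71.7
10.2 [-0.0011  0.0006  0.0006] [ 0.0001 -0.0003  0.    ] grip 0.059317279063458926 F [-0.   0.3 -6.2]
```

```bash
python3 drive.py '-0.0005,0,0.001,0,0,0
-0.0005,0,0.002,0,0,0
-0.0005,0,0.002,0,0,0'; python3 drive.py '0,0,0,0,0,0
0,0,0,0,0,0
0,0,0,0,0,0' 0.082; python3 drive.py '0,0,-0.05,0,0,0
0,0,-0.1,0,0,0
0,0,-0.12,0,0,0
0,0,-0.12,0,0,0'
python3 - <<'E'
from h import *
go([.4140,.1502],.2)
c=r.camera_info("wrist");o=r.get_obs();p,d=r.grab_frame("wrist");W=cloud(c,d)
cv2.imwrite("pics/w3.png",p)
t=pl(0,.05);q=(abs(W[...,2]-.076)<.004)&(np.hypot(W[...,0]-t[0],W[...,1]-t[1])<.05)
print(t,cv2.minEnclosingCircle(W[q][:,:2].astype(np.float32)),W[q][:,2].mean(),q.sum())
E
```

```text
clock: 10.5
tcp_pos: [0.604, 0.0508, 0.1253]
orientation: [3.135, 0.189, 0.002]
contact_force: [-4.1, -1.2, 7.8]
grip_width: 0.0591
gripper_force: 73.1
clock: 10.8
tcp_pos: [0.6042, 0.0508, 0.1239]
orientation: [-3.136, -0.189, -0.002]
contact_force: [-0.1, -0.1, 0.2]
grip_width: 0.0819
gripper_force: 0.0
clock: 11.2
tcp_pos: [0.6058, 0.0512, 0.2477]
orientation: [-3.135, -0.189, -0.013]
contact_force: [-0.0, 0.1, 0.2]
grip_width: 0.0822
gripper_force: 0.0
11.2 [-0.1789 -0.1213  0.0463] [-0.0001 -0.008  -0.0002] grip 0.08215904362410797 F [-0.   0.1  0.2]
[0.59809453 0.04933803] ((0.5989469885826111, 0.05161961168050766), 0.030990708619356155) 0.0764288350034748 3533
```

```bash
python3 drive.py '-0.04,-0.027,0,0,0,0
-0.08,-0.054,0,0,0,0
-0.12,-0.081,0,0,0,0
-0.16,-0.11,0,0,0,0
-0.179,-0.121,0,0,0,0' 0.062 60; python3 drive.py '0,0,0,0,0,0
0,0,0.03,0,0,0
0,0,0.05,0,0,0
0,0,0.05,0,0,0'
python3 - <<'E'
from h import *
c=r.camera_info("wrist");o=r.get_obs();R=Ro.from_rotvec(o['orientation'])
p,d=r.grab_frame("wrist");W=cloud(c,d);T=R.inv().apply((W-o['tcp_pos']).reshape(-1,3)).reshape(W.shape)
q=(T[...,2]<.11)&(T[...,2]>.03)&(abs(T[...,1])<.06)&(abs(T[...,0])<.03)
print(o['grip_width'],"tip z",np.percentile(T[q][:,2],[50,90,99,100]))
q=(abs(W[...,2]-.012)<.005)&(np.hypot(W[...,0]-.414,W[...,1]-.15)<.05)
print(cv2.minEnclosingCircle(W[q][:,:2].astype(np.float32)),W[q][:,2].mean(),q.sum())
xy,_=cv2.minEnclosingCircle(W[q][:,:2].astype(np.float32));go(xy,.1)
E
```

```text
clock: 11.75
tcp_pos: [0.4069, 0.1507, 0.2418]
orientation: [3.135, 0.195, -0.006]
contact_force: [0.6, 0.2, -0.6]
grip_width: 0.0621
gripper_force: 0.0
clock: 12.15
tcp_pos: [0.4102, 0.1479, 0.1905]
orientation: [3.134, 0.188, -0.009]
contact_force: [0.0, -0.4, -0.6]
grip_width: 0.0618
gripper_force: 0.0
0.061778174694936724 tip z [0.0444175  0.0589588  0.06511433 0.06750413]
((0.4123399555683136, 0.15234386920928955), 0.027113864198327065) 0.01218316617900511 1967
12.2 [ 0.0022 -0.0037  0.0919] [ 0.0007  0.004  -0.0007] grip 0.06186948447227585 F [ 0.3 -1.   0.2]
```

```bash
python3 drive.py '0.003,-0.003,0.03,0,0,0
0.003,-0.003,0.06,0,0,0
0.003,-0.003,0.09,0,0,0
0.003,-0.003,0.11,0,0,0
0.003,-0.003,0.11,0,0,0' 0.072; python3 -c "
from h import *
go([.4130,.1512],.073)"
```

```text
clock: 12.7
tcp_pos: [0.4136, 0.1521, 0.0819]
orientation: [3.135, 0.188, -0.005]
contact_force: [-0.4, -0.3, 0.1]
grip_width: 0.0716
gripper_force: 0.0
12.7 [-0.0007  0.0008  0.0089] [ 0.0012  0.0033 -0.0004] grip 0.07162477825591489 F [-0.4 -0.3  0.1]
```

```bash
python3 drive.py '-0.0007,0.0008,0.005,0,0,0
-0.0007,0.0008,0.009,0,0,0
-0.0007,0.0008,0.009,0,0,0'; python3 drive.py '0,0,0,0,0,0
0,0,0,0,0,0
0,0,0,0,0,0
0,0,0,0,0,0' 0.0 40; python3 drive.py '0,0,-0.03,0,0,0
0,0,-0.07,0,0,0
0,0,-0.12,0,0,0
0,0,-0.12,0,0,0
0,0,-0.12,0,0,0'
python3 - <<'E'
from h import *
c=r.camera_info("wrist");o=r.get_obs();R=Ro.from_rotvec(o['orientation'])
p,d=r.grab_frame("wrist");cv2.imwrite("pics/w4.png",p);W=cloud(c,d);T=R.inv().apply((W-o['tcp_pos']).reshape(-1,3)).reshape(W.shape)
q=(abs(T[...,1])<.0265)&(T[...,2]>.045)&(T[...,2]<.085)&(abs(T[...,0])<.05)
t=T[q];print(o['grip_width'],t.shape,np.percentile(t,[0,1,50,99,100],axis=0).round(4))
A=np.c_[t[:,:2],np.ones(len(t))];print("plane",np.linalg.lstsq(A,t[:,2],rcond=None)[0])
go([.5989,.0510],.16)
E
```

```text
clock: 13.0
tcp_pos: [0.4139, 0.1518, 0.0749]
orientation: [-3.136, -0.188, -0.002]
contact_force: [0.5, -1.0, 0.3]
grip_width: 0.0719
gripper_force: 0.0
clock: 13.4
tcp_pos: [0.4138, 0.1518, 0.0756]
orientation: [3.136, 0.189, 0.002]
contact_force: [-1.3, -0.4, 12.4]
grip_width: 0.0519
gripper_force: 39.2
clock: 13.9
tcp_pos: [0.4139, 0.1517, 0.1958]
orientation: [-3.136, -0.188, -0.005]
contact_force: [0.1, 0.1, -2.3]
grip_width: 0.0513
gripper_force: 42.1
0.05128410830268148 (6589, 3) [[-0.0284 -0.0265  0.0451]
 [-0.0261 -0.0256  0.0476]
 [ 0.0016  0.0008  0.0635]
 [ 0.025   0.0251  0.0733]
 [ 0.0258  0.0265  0.0754]]
plane [-0.00109278 -0.07622137  0.06395299]
13.95 [0.1724 0.1219 0.0346] [ 0.0004 -0.0005 -0.0004] grip 0.051452705647366766 F [-0.2  0.6 -1. ]
```

View pics/w4.png

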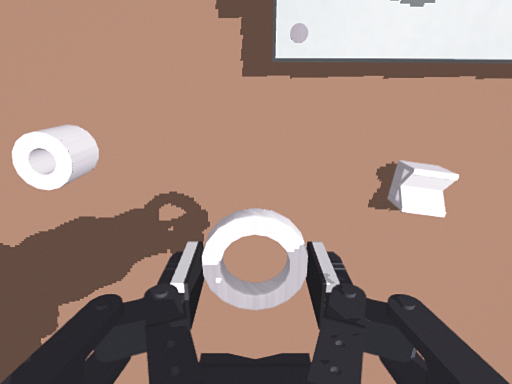

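The collar is held level, with its ring centre at (255,258). I carry it over the big roll.

```bash
python3 drive.py '0.04,0.028,0,0,0,0
0.08,0.056,0,0,0,0
0.12,0.084,0,0,0,0
0.15,0.105,0,0,0,0
0.1735,0.1219,0,0,0,0' >/dev/null; python3 drive.py '0,0,0,0,0,0
0,0,0.02,0,0,0
0,0,0.03,0,0,0
0,0,0.03,0,0,0'
python3 - <<'E'
from h import *
go([.600,.051],.1515)
c=r.camera_info("wrist");o=r.get_obs();R=Ro.from_rotvec(o['orientation'])
p,d=r.grab_frame("wrist");W=cloud(c,d)
cv2.imwrite("pics/w5.png",p)
q=(abs(W[...,2]-o['tcp_pos'][2]+.0637)<.003)&(np.hypot(W[...,0]-.599,W[...,1]-.051)<.029)
t=W[q];print("collar",t.min(0),t.max(0),cv2.minEnclosingCircle(t[:,:2].astype(np.float32)))
q=(abs(W[...,2]-.076)<.004)&(np.hypot(W[...,0]-.599,W[...,1]-.051)<.035);t=W[q];print("roll",len(t),t.min(0),t.max(0))
E
```

```text
clock: 14.85
tcp_pos: [0.5979, 0.0517, 0.1614]
orientation: [3.135, 0.191, -0.01]
contact_force: [-0.1, 0.7, -1.4]
grip_width: 0.0515
gripper_force: 42.1
14.85 [0.0021 0.001  0.0099] [0.     0.0062 0.0011] grip 0.05152926793790933 F [-0.1  0.7 -1.4]
collar [0.57004894 0.02506046 0.09475414] [0.62272294 0.07988379 0.10072906] ((0.5989540219306946, 0.0510283000767231), 0.028992028906941414)
roll 4381 [0.57053093 0.02123362 0.07200251] [0.6297162  0.08260324 0.07858146]
```

```bash
python3 drive.py '0.002,0.0005,0.005,0,0,0
0.002,0.0005,0.0085,0,0,0
0.002,0.0005,0.0085,0,0,0'; python3 drive.py '0,0,0.001,0,0,0
0,0,0.002,0,0,0
0,0,0.002,0,0,0'; python3 -c "
from h import *
go([.600,.051],.1515)"
```

```text
clock: 15.2
tcp_pos: [0.6022, 0.0513, 0.1557]
orientation: [3.136, 0.189, -0.0]
contact_force: [-0.0, -0.1, -1.5]
grip_width: 0.0519
gripper_force: 42.1
clock: 15.5
tcp_pos: [0.6023, 0.0513, 0.1539]
orientation: [3.136, 0.189, 0.0]
contact_force: [-0.5, -1.0, -1.0]
grip_width: 0.052
gripper_force: 42.1
15.5 [-0.0023  0.      0.0024] [ 0.0001 -0.0001 -0.0001] grip 0.051952456860750826 F [-0.5 -1.  -1. ]
```

```bash
python3 drive.py '-0.002,0,0.0015,0,0,0
-0.002,0,0.0025,0,0,0
-0.002,0,0.0025,0,0,0'; python3 -c "
from h import *
go([.600,.051],.1515)"
```

```text
clock: 15.8
tcp_pos: [0.6, 0.0511, 0.1518]
orientation: [3.136, 0.189, -0.001]
contact_force: [-2.5, -0.6, 4.3]
grip_width: 0.0512
gripper_force: 42.7
15.8 [-0.0001  0.0001  0.0003] [ 0.0003  0.0004 -0.0001] grip 0.051223587516031226 F [-2.5 -0.6  4.3]
```

Contact felt, so I release and lift.

```bash
python3 drive.py '0,0,0,0,0,0
0,0,0,0,0,0
0,0,0,0,0,0
0,0,-0.05,0,0,0
0,0,-0.09,0,0,0' 0.075
python3 - <<'E'
from h import *
go([.4255,.3086],.24)
c=r.camera_info("wrist");p,d=r.grab_frame("wrist");W=cloud(c,d);cv2.imwrite("pics/w6.png",p)
for z,R in((.088,.04),(.076,.04)):
    q=(abs(W[...,2]-z)<.004)&(np.hypot(W[...,0]-.599,W[...,1]-.051)<R);t=W[q];print(z,len(t),t.min(0),t.max(0),cv2.minEnclosingCircle(t[:,:2].astype(np.float32)))
E
```

```text
clock: 16.3
tcp_pos: [0.6, 0.0511, 0.2421]
orientation: [-3.136, -0.189, 0.003]
contact_force: [0.7, 0.4, 1.1]
grip_width: 0.0755
gripper_force: 0.0
16.3 [-0.1423 -0.2766  0.0024] [-0.0004  0.0016  0.0001] grip 0.07547823718079061 F [0.7 0.4 1.1]
0.088 2288 [0.57215542 0.02577883 0.08405288] [0.62529194 0.07937277 0.09044326] ((0.598828911781311, 0.05267806351184845), 0.02702910825610161)
0.076 1427 [0.58032887 0.02109119 0.07204036] [0.62969818 0.08246668 0.07999947] ((0.5993499755859375, 0.0518515482544899), 0.03086741641163826)
```

View pics/w6.png

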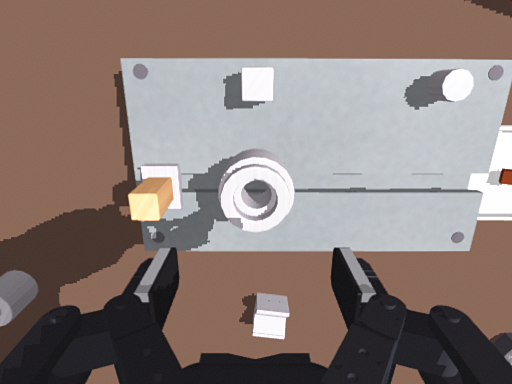

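The collar sits centred on the big roll at (257,192), within about 1 mm. Next is the small roll.

```bash
python3 drive.py '-0.02,-0.04,0,0,0,0
-0.04,-0.08,0,0,0,0
-0.06,-0.12,0,0,0,0
-0.08,-0.16,0,0,0,0
-0.1,-0.2,0,0,0,0' 0.07 50 >/dev/null; python3 drive.py '-0.02,-0.04,0.0,0,0,0
-0.042,-0.077,0.03,0,0,0
-0.042,-0.077,0.06,0,0,0
-0.042,-0.077,0.08,0,0,0
-0.042,-0.077,0.08,0,0,0'; python3 -c "
from h import *
go([.4255,.3086],.085)"
```

```text
clock: 17.35
tcp_pos: [0.4245, 0.3082, 0.1588]
orientation: [3.133, 0.191, -0.007]
contact_force: [0.2, -0.7, 0.0]
grip_width: 0.0702
gripper_force: 0.0
17.35 [ 0.0014 -0.0005  0.0738] [0.0025 0.0045 0.0011] grip 0.07023399501103411 F [ 0.2 -0.7  0. ]
```

```bash
python3 drive.py '0.0014,-0.0005,0.03,0,0,0
0.0014,-0.0005,0.06,0,0,0
0.0014,-0.0005,0.073,0,0,0
0.0014,-0.0005,0.073,0,0,0'; python3 drive.py '0,0,0,0,0,0
0,0,0,0,0,0
0,0,0,0,0,0
0,0,0,0,0,0' 0.0 50; python3 drive.py '0,0,-0.03,0,0,0
0,0,-0.07,0,0,0
0,0,-0.12,0,0,0
0,0,-0.12,0,0,0
0,0,-0.12,0,0,0'
python3 - <<'E'
from h import *
c=r.camera_info("wrist");o=r.get_obs();R=Ro.from_rotvec(o['orientation'])
p,d=r.grab_frame("wrist");cv2.imwrite("pics/w7.png",p);W=cloud(c,d);T=R.inv().apply((W-o['tcp_pos']).reshape(-1,3)).reshape(W.shape)
q=(abs(T[...,1])<.019)&(T[...,2]>.03)&(T[...,2]<.06)&(abs(T[...,0])<.05)
t=T[q];print(t.shape,np.percentile(t,[0,1,50,99,100],axis=0).round(4))
t=t[abs(t[:,2]-np.median(t[:,2]))<.003];print(t.min(0),t.max(0))
A=np.c_[t[:,:2],np.ones(len(t))];print("plane",np.linalg.lstsq(A,t[:,2],rcond=None)[0])
go(pl(0,-.1),.135)
E
```

```text
clock: 17.75
tcp_pos: [0.4271, 0.3091, 0.0877]
orientation: [3.135, 0.188, -0.003]
contact_force: [0.3, 0.5, 0.7]
grip_width: 0.0701
gripper_force: 0.0
clock: 18.15
tcp_pos: [0.4282, 0.3103, 0.0903]
orientation: [-3.135, -0.188, -0.004]
contact_force: [-1.3, -1.0, 5.1]
grip_width: 0.0428
gripper_force: 50.2
clock: 18.65
tcp_pos: [0.4278, 0.3097, 0.2099]
orientation: [-3.135, -0.188, -0.005]
contact_force: [0.4, 0.0, -4.5]
grip_width: 0.0429
gripper_force: 52.7
(6527, 3) [[-0.0246 -0.019   0.0439]
 [-0.0225 -0.0185  0.0447]
 [ 0.0015 -0.0007  0.0461]
 [ 0.0188  0.018   0.0594]
 [ 0.0195  0.0189  0.06  ]]
[-0.02463041 -0.01899674  0.04388045] [0.01929235 0.01893636 0.04913491]
plane [ 0.01113059 -0.00102614  0.0460211 ]
18.7 [0.1387 0.4282 0.0736] [ 0.0007 -0.0001 -0.0004] grip 0.04264833639761447 F [-0.7 -0.5 -3.7]
```

```bash
python3 drive.py '0.014,0.043,0,0,0,0
0.028,0.086,0,0,0,0
0.042,0.129,0,0,0,0
0.056,0.172,0,0,0,0
0.07,0.214,0,0,0,0' >/dev/null; python3 drive.py '0.014,0.043,0,0,0,0
0.028,0.086,0,0,0,0
0.042,0.129,0,0,0,0
0.056,0.172,0,0,0,0
0.0714,0.214,0,0,0,0'>/dev/null; python3 drive.py '0,0,0.03,0,0,0
0,0,0.06,0,0,0
0,0,0.06,0,0,0'; python3 -c "
from h import *
go(pl(.0027,-.1),.130)"
```

```text
clock: 20.0
tcp_pos: [0.6147, -0.0983, 0.1419]
orientation: [-3.134, -0.189, 0.02]
contact_force: [-1.2, 0.1, -4.5]
grip_width: 0.0428
gripper_force: 52.8
20.0 [0.0041 0.0014 0.0118] [-0.0027  0.0124 -0.0002] grip 0.04276342735983236 F [-1.2  0.1 -4.5]
```

```bash
python3 drive.py '0.002,0.001,0.005,0,0,0
0.002,0.001,0.009,0,0,0
0.002,0.001,0.009,0,0,0
0.002,0.001,0.009,0,0,0'; python3 -c "
from h import *
go(pl(.0027,-.1),.130)"
```

```text
clock: 20.4
tcp_pos: [0.6217, -0.0988, 0.1404]
orientation: [3.136, 0.189, 0.002]
contact_force: [0.1, 0.2, -4.1]
grip_width: 0.0427
gripper_force: 52.9
20.4 [-0.003   0.0001  0.0104] [ 0.0004 -0.0014  0.0003] grip 0.04268050229783783 F [ 0.1  0.2 -4.1]
```

```bash
python3 drive.py '-0.003,0,0.005,0,0,0
-0.003,0,0.0095,0,0,0
-0.003,0,0.0095,0,0,0'; python3 drive.py '0,0,0.001,0,0,0
0,0,0.002,0,0,0
0,0,0.002,0,0,0';python3 -c "
from h import *
go(pl(.0027,-.1),.130)"
```

```text
clock: 20.7
tcp_pos: [0.618, -0.0995, 0.1304]
orientation: [3.135, 0.189, -0.001]
contact_force: [-3.2, -0.4, 2.6]
grip_width: 0.0427
gripper_force: 53.4
clock: 21.0
tcp_pos: [0.6181, -0.0994, 0.1303]
orientation: [3.135, 0.188, -0.001]
contact_force: [-9.1, 0.3, 18.9]
grip_width: 0.0427
gripper_force: 54.9
21.0 [ 0.0007 -0.0001  0.0003] [ 0.001   0.0004 -0.0003] grip 0.04268034531664907 F [-9.1  0.3 18.9]
```

```bash
python3 drive.py '0,0,-0.001,0,0,0
0,0,-0.001,0,0,0
0,0,-0.001,0,0,0' 0.06; python3 drive.py '0,0,0,0,0,0
0,0,-0.04,0,0,0
0,0,-0.08,0,0,0
0,0,-0.11,0,0,0
0,0,-0.11,0,0,0'
python3 - <<'E'
from h import *
print(r.get_obs()['joints'].round(2))
go([.432,.0132],.2,-np.pi/2-.013)
go([.432,.0132],.2,np.pi/2-.013)
c=r.camera_info("wrist");p,d=r.grab_frame("wrist");W=cloud(c,d);g=pl(0,-.1)
q=(abs(W[...,2]-.084)<.004)&(np.hypot(W[...,0]-g[0],W[...,1]-g[1])<.04);t=W[q];print(g,cv2.minEnclosingCircle(t[:,:2].astype(np.float32)),t[:,2].mean())
E
```

```text
clock: 21.3
tcp_pos: [0.6186, -0.0993, 0.129]
orientation: [3.136, 0.189, 0.001]
contact_force: [0.8, -0.2, -0.1]
grip_width: 0.06
gripper_force: 0.0
clock: 21.8
tcp_pos: [0.6208, -0.0993, 0.2438]
orientation: [3.135, 0.189, 0.013]
contact_force: [0.4, -0.2, -0.1]
grip_width: 0.0602
gripper_force: 0.0
[ 0.32  0.48 -0.35  1.72  0.2   0.97 -1.56]
21.8 [-0.1743 -0.1344  0.0421] [-0.0057 -0.0077  1.704 ] grip 0.06015283505358657 F [ 0.4 -0.2 -0.1]
21.8 [-0.1743 -0.1344  0.0421] [ 0.0074 -0.0055 -1.4375] grip 0.06015283505358657 F [ 0.4 -0.2 -0.1]
[ 0.61611093 -0.09957607] ((0.6152001619338989, -0.09810512512922287), 0.021934986114501953) 0.08429775710359493
```

```bash
python3 drive.py '-0.035,-0.027,0,0,0,-0.14
-0.07,-0.054,0,0,0,-0.28
-0.105,-0.081,0,0,0,-0.42
-0.14,-0.108,0,0,0,-0.56
-0.174,-0.134,0,0,0,-0.7' 0.065 50 >/dev/null; python3 drive.py '0,0,0,0,0,-0.15
0,0,0,0,0,-0.3
0,0,0,0,0,-0.45
0,0,0,0,0,-0.6
0,0,0,0,0,-0.7375'
python3 - <<'E'
from h import *
c=r.camera_info("wrist");p,d=r.grab_frame("wrist");W=cloud(c,d);cv2.imwrite("pics/w8.png",p)
q=(W[...,2]>.022)&(W[...,2]<.036)&(np.hypot(W[...,0]-.432,W[...,1]-.013)<.035);t=W[q];print(cv2.minAreaRect(t[:,:2].astype(np.float32)*1000))
go([.432,.0132],.082,np.pi/2-.013)
E
```

```text
clock: 22.85
tcp_pos: [0.4287, 0.0127, 0.2378]
orientation: [-2.228, -2.213, 0.002]
contact_force: [-0.4, -0.5, -0.1]
grip_width: 0.0651
gripper_force: 0.0
((431.4696044921875, 15.109804153442383), (36.42237854003906, 35.50025939941406), 88.92517852783203)
22.9 [0.0005 0.0036 0.1558] [-0.0022 -0.0004  0.0124] grip 0.06512146452583556 F [-0.2 -0.3 -0.1]
```

View pics/w8.png

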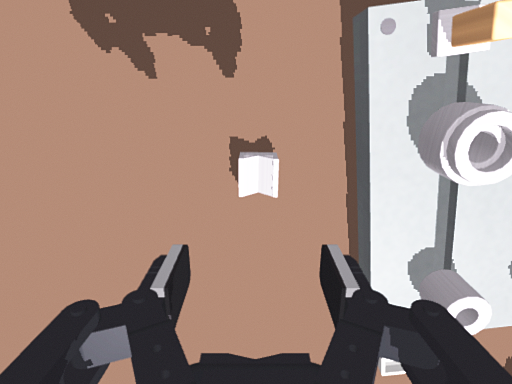

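The vee block is at (258,175) with its groove along the tool's x, and the fingers straddle it. I lower and grip.

```bash
python3 drive.py '0.0013,0.0036,0.04,0,0,0.0124
0.0013,0.0036,0.08,0,0,0.0124
0.0013,0.0036,0.12,0,0,0.0124
0.0013,0.0036,0.14,0,0,0.0124
0.0013,0.0036,0.14,0,0,0.0124'; python3 -c "
from h import *
go([.432,.014],.079,np.pi/2-.015)"
```

```text
clock: 23.4
tcp_pos: [0.4306, 0.014, 0.0959]
orientation: [-2.247, -2.188, 0.008]
contact_force: [-0.5, -0.2, 1.2]
grip_width: 0.0652
gripper_force: 0.0
23.4 [0.     0.0015 0.0169] [-0.0071 -0.0001 -0.0117] grip 0.06518856558102851 F [-0.5 -0.2  1.2]
```

```bash
python3 drive.py '0,0.001,0.01,0,0,-0.011
0,0.001,0.0165,0,0,-0.011
0,0.001,0.0165,0,0,-0.011'; python3 drive.py '0,0,0,0,0,0
0,0,0,0,0,0
0,0,0,0,0,0
0,0,0,0,0,0' 0.0 50; python3 drive.py '0,0,-0.03,0,0,0
0,0,-0.07,0,0,0
0,0,-0.1,0,0,0
0,0,-0.1,0,0,0'
python3 - <<'E'
from h import *
c=r.camera_info("wrist");o=r.get_obs();R=Ro.from_rotvec(o['orientation'])
p,d=r.grab_frame("wrist");cv2.imwrite("pics/w9.png",p);W=cloud(c,d);T=R.inv().apply((W-o['tcp_pos']).reshape(-1,3)).reshape(W.shape)
q=(abs(T[...,1])<.0165)&(T[...,2]>.04)&(T[...,2]<.08)&(abs(T[...,0])<.05)
t=T[q];print(t.shape,np.percentile(t,[0,1,5,50,95,99,100],axis=0).round(4))
go(pl(0,-.025),.125,np.pi/2+TH)
E
```

```text
clock: 23.7
tcp_pos: [0.4342, 0.014, 0.0824]
orientation: [2.238, 2.205, 0.0]
contact_force: [-0.5, 0.1, -0.5]
grip_width: 0.0649
gripper_force: 0.0
clock: 24.1
tcp_pos: [0.4342, 0.0139, 0.0831]
orientation: [2.237, 2.204, 0.0]
contact_force: [-1.7, 0.4, 6.1]
grip_width: 0.0348
gripper_force: 50.1
clock: 24.5
tcp_pos: [0.4361, 0.0142, 0.1859]
orientation: [2.234, 2.201, 0.008]
contact_force: [1.6, 0.2, -2.4]
grip_width: 0.0349
gripper_force: 51.6
(6032, 3) [[-0.0179 -0.0165  0.0511]
 [-0.0166 -0.0162  0.0517]
 [-0.0147 -0.015   0.0523]
 [ 0.0067  0.0001  0.0595]
 [ 0.0191  0.015   0.074 ]
 [ 0.0194  0.0162  0.0789]
 [ 0.0198  0.0165  0.08  ]]
24.55 [-0.0362  0.1723  0.0598] [ 0.0045  0.0009 -0.1357] grip 0.035051441682198446 F [-0.7  0.4 -4. ]
```

```bash
python3 -c "
import cv2;p=cv2.imread('pics/w9.png');cv2.imwrite('pics/w9c.png',cv2.resize(p[200:340,150:360],None,fx=3,fy=3))"
```

```text
(no output)
```

View pics/w9c.png

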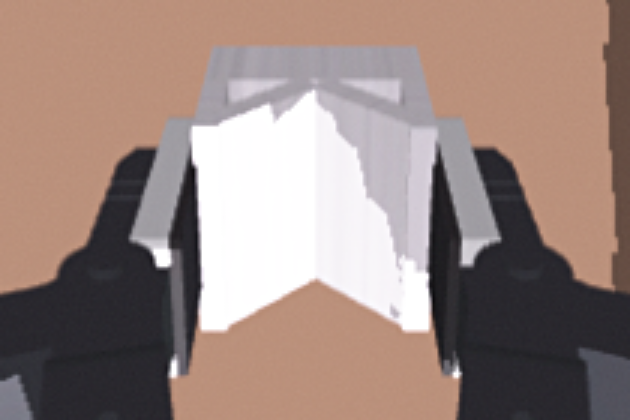

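The vee block is gripped squarely across its plain sides. I carry it to the slot.

```bash
python3 drive.py '-0.009,0.043,0,0,0,-0.05
-0.018,0.086,0,0,0,-0.1
-0.027,0.129,0,0,0,-0.1357
-0.0362,0.172,0,0,0,-0.1357
-0.0362,0.172,0,0,0,-0.1357'; python3 drive.py '0,0,0.02,0,0,0
0,0,0.045,0,0,0
0,0,0.045,0,0,0
0,0,0.045,0,0,0'; python3 -c "
from h import *
go(pl(0,-.025),.1215,np.pi/2+TH)"
```

```text
clock: 25.05
tcp_pos: [0.6097, -0.0269, 0.1803]
orientation: [2.087, 2.347, 0.002]
contact_force: [-0.7, -0.2, -2.9]
grip_width: 0.035
gripper_force: 51.6
clock: 25.45
tcp_pos: [0.6044, -0.0245, 0.1362]
orientation: [-2.081, -2.351, 0.003]
contact_force: [0.7, 0.4, -1.8]
grip_width: 0.0346
gripper_force: 51.5
25.45 [-0.001   0.0026  0.0147] [-0.003  -0.0004  0.0015] grip 0.03464843376056545 F [ 0.7  0.4 -1.8]
```

```bash
python3 drive.py '-0.001,0.0015,0.007,0,0,0
-0.001,0.0015,0.0125,0,0,0
-0.001,0.0015,0.0125,0,0,0'; python3 drive.py '0,0,0.001,0,0,0
0,0,0.002,0,0,0
0,0,0.002,0,0,0';python3 -c "
from h import *
go(pl(0,-.025),.1215,np.pi/2+TH)"
```

```text
clock: 25.75
tcp_pos: [0.6069, -0.0257, 0.1245]
orientation: [-2.083, -2.352, 0.001]
contact_force: [-0.2, 0.3, -1.7]
grip_width: 0.0348
gripper_force: 51.6
clock: 26.05
tcp_pos: [0.6073, -0.0254, 0.1233]
orientation: [2.082, 2.352, 0.001]
contact_force: [-0.2, 0.3, -0.9]
grip_width: 0.0352
gripper_force: 51.7
26.05 [ 0.0004 -0.0002  0.0018] [0.0006 0.0002 0.0009] grip 0.03521132406119229 F [-0.2  0.3 -0.9]
```

```bash
python3 drive.py '0,0,0.001,0,0,0
0,0,0.0015,0,0,0
0,0,0.0015,0,0,0';python3 drive.py '0,0,0,0,0,0
0,0,0,0,0,0
0,0,0,0,0,0' 0.06; python3 drive.py '0,0,-0.04,0,0,0
0,0,-0.08,0,0,0
0,0,-0.13,0,0,0
0,0,-0.18,0,0,0
0,0,-0.18,0,0,0'; python3 drive.py '0,-0.05,0,0,0,0
0,-0.1,0,0,0,0
0,-0.1,0,0,0,0
0,-0.1,0,0,0,0'
python3 - <<'E'
from h import *
c=r.camera_info("wrist");p,d=r.grab_frame("wrist");W=cloud(c,d);cv2.imwrite("pics/w10.png",p)
for n,z,g,R in(("vee",.068,pl(0,-.025),.035),("big",.076,pl(0,.05),.04),("coll",.088,pl(0,.05),.04),("small",.084,pl(0,-.1),.035),("scr",.096,pl(0,.128),.03)):
    q=(abs(W[...,2]-z)<.004)&(np.hypot(W[...,0]-g[0],W[...,1]-g[1])<R);t=W[q]
    if len(t):print(n,g.round(4),len(t),cv2.minAreaRect(t[:,:2].astype(np.float32)*1000),t[:,2].mean())
E
```

```text
clock: 26.35
tcp_pos: [0.6074, -0.0253, 0.1232]
orientation: [2.082, 2.351, -0.001]
contact_force: [-4.8, -0.6, 12.8]
grip_width: 0.035
gripper_force: 53.5
clock: 26.65
tcp_pos: [0.6073, -0.0254, 0.1214]
orientation: [2.083, 2.352, 0.0]
contact_force: [0.3, -0.6, -0.1]
grip_width: 0.0599
gripper_force: 0.0
clock: 27.15
tcp_pos: [0.6104, -0.0243, 0.309]
orientation: [2.076, 2.345, 0.013]
contact_force: [0.6, 0.3, 0.1]
grip_width: 0.0603
gripper_force: 0.0
clock: 27.55
tcp_pos: [0.507, -0.0381, 0.3012]
orientation: [2.083, 2.351, -0.002]
contact_force: [0.4, 0.1, 1.1]
grip_width: 0.0601
gripper_force: 0.0
vee [ 0.6071 -0.0251] 798 ((607.6497802734375, -24.537010192871094), (37.24045944213867, 35.67683792114258), 6.624408721923828) 0.06818183465633669
big [0.5981 0.0493] 1226 ((593.0623168945312, 50.0033073425293), (50.8122673034668, 61.583770751953125), 16.741140365600586) 0.07638456362446072
coll [0.5981 0.0493] 1979 ((597.1701049804688, 52.234336853027344), (52.16679382324219, 53.129695892333984), 11.808305740356445) 0.08838250693649498
small [ 0.6161 -0.0996] 944 ((615.9354248046875, -95.16421508789062), (37.41834259033203, 44.417274475097656), 66.0167007446289) 0.08425174764774446
```

View pics/w10.png

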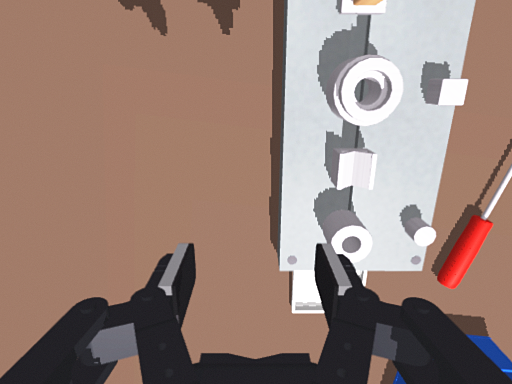

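The rolls (352,235) and (368,90) and the vee block (355,170) are all in line on the slot. I check the scraper and scrap once more, then hand in.

Run:
```python
from h import *
ok=False
for n in("top","scene"):
    c=r.camera_info(n);p,d=r.grab_frame(n);W=cloud(c,d);g=pl(0,.128)
    q=(abs(W[...,2]-.096)<.005)&(np.hypot(W[...,0]-g[0],W[...,1]-g[1])<.03);t=W[q]
    if len(t)>20:
        w=t[:,:2].mean(0)-O;y=w@[-np.sin(TH),np.cos(TH)];print(n,"scraper",w@[np.cos(TH),np.sin(TH)],y,t[:,2].mean());ok|=y>.118
    I=p.astype(int);g=pl(0,-.2);q=(I[...,2]-I[...,0]>70)&(np.hypot(W[...,0]-g[0],W[...,1]-g[1])<.045)&(W[...,2]<.03);print("scrap",q.sum(),W[q].mean(0)-np.r_[g,0])
if ok: print(r.hand_in())
```

```text
top scraper -0.0030316284591674655 0.13439526635298515 0.09507805789756862
scrap 33 [-0.0034169  -0.00642927  0.01866901]
scene scraper -0.0004443990950256534 0.1341303270525989 0.095454706338912
scrap 50 [-0.00036153 -0.00628494  0.01818328]
the job is handed in; nothing more can be done
None
```

The job is handed in. The last camera checks showed the scrap in the pan, the scraper back at the closed end, both rolls and the vee block upright over the slot, and the collar on the big roll; `hand_in()` gave no verdict.

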